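Slide a label holder behind the shelf rail's lip and hold it home

TASK

Take the label holder out of its wooden stand and let its foot down into the open bay of the label rail on the front edge of the low shelf. Slide it along inside the rail, with its foot under the lips, until it has pushed the spring stop fully in and sits against the end block; the spring would push it back, so finish while still gripping the holder and holding it there. Leave the needle carton, the roll of black tape and the tin of studs where they are.

Things in the scene. Friction and masses are not known exactly. Their poses are not given: they have to be found in the camera images.
- holder: Loose dark grey plastic label holder with blank paper card, 60 g: upright plate on a T foot, 70 mm wide (y), 75 high. Origin: centre of the foot's underside; z up, y along width, -x the card face. Foot 12 mm thick, z 0-6 mm; stem 5 mm thick, z 6-18; plate 10 mm thick, z 18-75. Starts upright in the stand, card roughly to the robot.
- holder_grip (a point): Good place to grip the holder: middle of its plate, 58 mm above the foot's underside, pinched front to back (10 mm, along the holder's x) from above. Moves with the holder, axes as the holder's.
- stand: Fixed slotted wooden stand, 44 x 100 x 22 mm, origin centre of its underside, y along the slot. The slot is 15 mm wide, 77 mm long, its floor at z 6 mm; the holder's foot stands in it with the holder's axes along the stand's. Lift straight up.
- rack: Fixed low wooden shelf, 270 mm along y, top at z 70 mm, with an aluminium label rail on its front edge. Origin at table height under the middle of the rail's centre line; +y along the rail from end block to open bay, +x to the shelf's back, z up. Fixed pot, spool and jar up to 66 mm tall stand on it, centred 112 mm behind the rail.
- rail_bay (a point): On the rail's floor, middle of the open bay (rack frame 0, 78, 54 mm). Channel 16 mm wide inside, 22 outside, flared edges up to z 73 mm. The bay is open above from rack y 21 to 131 mm, capped at 131. The holder's origin may come down within 17 mm of this point along the rail and 2 mm across.
- rail_mouth (a point): On the rail's floor where the lips begin (rack frame 0, 5, 54 mm). From here to the end block inward lips cover the rail, underside z 66 mm, top z 69 mm, leaving a slot 9 mm wide for the stem; the slot's mouth widens between rack y 5 and 21 mm.
- rail_home (a point): On the rail's floor where the holder's origin is when it is fully home (rack frame 0, -60, 54 mm): its edge then touches the black end block, 22 mm thick, which fills rack y -95 to -135 mm up to z 113 mm.
- stop (a joint): The spring stop: a steel plunger of 10 mm diameter in the end block, axis along the rail at height z 99 mm, that meets the edge of the holder's plate. 0 = standing 12 mm out of the block; grows in metres as it is pushed in towards -y of the rack; 0.012 = flush with the block, holder home. Its spring pushes back with about 2 N at 0 and 6 N at 0.012.
- needle_box: Bystander: carton of needles 56 x 88 x 22 mm, origin centre of its underside. Do not disturb.
- tape_roll: Bystander: roll of black tape lying flat, diameter 62 mm, 19 mm high, origin centre of its underside. Do not disturb.
- stud_tin: Bystander: open tin of studs, diameter 65 mm, 24 mm high, origin centre of its underside. Do not disturb.

How it is judged:
By the outcome, as a careful person would: the job done as asked, in the order asked, and still so for the second after the job is handed in, while the arm keeps its last pose, push and grip.
It also fails if it takes over 48 s, if anything falls off the work surface, if the arm or the gripper's body presses on something with over 40 N, if the wrist force passes 120 N, or if a joint passes its speed limit or range.

ROBOT

A 6-joint arm with a two-finger parallel gripper is mounted at the origin on a cart in front of the work surface, level with it; the furniture and walls round the work are solid. World frame = base frame: x ahead of the robot, y to its left, z up, the work surface at z = 0. Lengths are in m, angles in rad, forces in N, time in s.
With the tool pointing down it reaches from about 0.35 to 0.725 m from the base axis. Payload 4.3 kg.
Tool frame: the origin (TCP) lies on the centre line of the jaws, within the pads' length; the fingertips stand 17 mm ahead of it and the grasp point (between the pads) lies 2 mm behind it; z points along the fingers, y is the line along which they close (so a half turn about z gives the same grasp; the last joint's range is limited). The gripper opens to 85 mm and grips with 20 to 120 N. Pads are 22 mm wide; open, the fingers measure 114 mm over their backs; the gripper's body (76 mm by 85 mm) begins 54 mm behind the grasp point. The pads swing forward as they close: fully open they stand 13 mm farther back than shut.
Start: joints at [1.046, 0.377, 0.081, 1.274, 0, 1.46], TCP at [0.232, 0.526, 0.248] pointing down, gripper open.
Joint ranges: [-2.72, 2.72], [-0.84, 1.66], [-1.02, 1.22], [-1.77, 2.12], [-1.37, 1.28], [-3.14, 3.14]. Speed limits (rad/s): [2.57, 2.57, 3.14, 3.14, 3.14, 3.14].

INTERFACE

Orientations are given as a unit quaternion [w, x, y, z].
In Python, from bench import ctrl gives the robot as it stands.
- The arm moves only by the shell command python3 -m pendant 'ROWS' [FORCE]. ROWS is JSON, a list of rows, each an object of numbers: "x", "y", "z": the shift along the tool's x, y, z in cm; "rx", "ry", "rz": the turn, a rotation vector about the tool's x, y, z in degrees; "grip": the finger opening in cm, from 0 to 8.54. In form: [{"x": .., "y": .., "z": .., "rx": .., "ry": .., "rz": .., "grip": ..}, ...]. A call has 1 to 8 rows; each row shifts and turns the commanded pose from where the row before left it, along the tool's axes as they then stand; what a row does not reach is not made up. A row lasts 1/12 s, in which the tool goes at most 41.7 mm and 7.16 degrees, less where a joint would pass 70% of its speed; a pose out of reach is approached as far as the arm can. A call with a gripper value outside its range is refused whole. The fingers move at their own pace and stop on an object; FORCE is the grip in N (left out, the last holds). Time passes only in rows, so rows that do not move let the fingers close. It gives the time, the measured TCP pose, the force, the opening and the grip force at its end, in the units of the state.
- ctrl.observe(): the state, without advancing time (a new reading comes with each control period).
- ctrl.camera(name): name is "scene" or "top"; returns a dict with "pixels" (384x512x3 uint8, blue, green, red), "range_z" (384x512 float32, m along the optical axis (not along the pixel's ray), 0 where there is no reading), "fx", "fy", "cx", "cy" (pixels), "rvec" (rotation vector, rad) and "tvec" (3), from world to camera coordinates, as OpenCV has them. Camera axes: x right, y down, z forward; pixel columns grow to the right and rows downward; lengths in m; the calibration is good to about 2 mm. A picture is of the moment at which its call begins.
- ctrl.finish_job(): hands the job in; it is judged then, once.
The state is a dict: "time": time; "joint_pos": joint angles; "joint_velocities": joint speeds; "effort": joint torques, N m; "eef_pos": TCP position; "tcp_rot": TCP orientation; "force": force on the tool from outside, world axes, zero at the start; "wrist_torque": the same for the moment, N m; "gripper_width": finger opening in m; "grip_force": force on a finger pad.
Only numpy, scipy, OpenCV 4.12 (cv2) and the standard library are available. Lean on these libraries where they do the work, as an engineer would, in place of code of your own. Each camera call takes 0.05 s, during which the arm holds its last target. There are 200 camera calls.

## Working session

There is one attempt and no reset: what is moved stays moved. The work goes in short steps, Python scripts to look and compute and a shell command to move; the robot and the scene stay as the last step left them, time stands still between calls to the robot, and variables do not carry over. Pictures are saved under pics/ and viewed, at most 10 in all, crops included, and the job is handed in when it is done.

```bash
ls; mkdir -p pics; cat > h.py <<'E'
import numpy as np, cv2
from bench import ctrl
def cloud(c):
    R,_=cv2.Rodrigues(np.array(c["rvec"],float)); t=np.array(c["tvec"],float).ravel()
    v,u=np.mgrid[0:384,0:512]; z=c["range_z"]
    P=np.stack([(u-c["cx"])/c["fx"]*z,(v-c["cy"])/c["fy"]*z,z],-1)
    W=(P-t)@R; W[z<=0]=np.nan
    return W
E
python3 - <<'E'
from h import *
for n in("scene","top"):
    c=ctrl.camera(n); cv2.imwrite(f"pics/{n}0.png",c["pixels"]); np.save(f"{n}0.npy",cloud(c)); np.save(f"{n}0px.npy",c["pixels"])
s=ctrl.observe(); print({k:np.round(s[k],3) for k in("time","eef_pos","tcp_rot","force","gripper_width")})
E
```

```text
pics
{'time': np.float64(0.1), 'eef_pos': array([0.231, 0.526, 0.247]), 'tcp_rot': array([-0.   ,  0.206,  0.979, -0.001]), 'force': array([-0.316,  0.47 ,  0.444]), 'gripper_width': np.float64(0.086)}
```

View pics/top0.png

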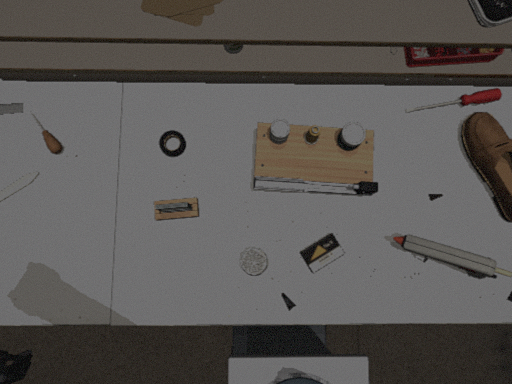

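View pics/scene0.png

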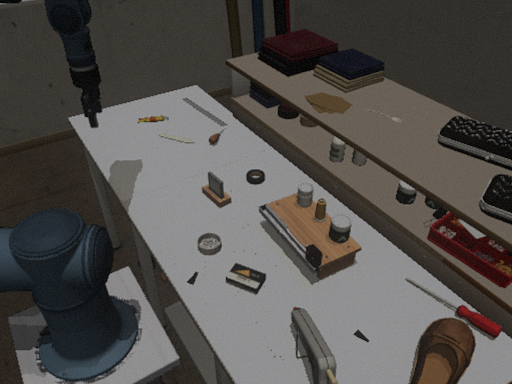

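The top view has the stand with the holder at about (176,208), and the rail from (254,184) to the black end block at (368,187). The tape roll is at (172,143), the tin at (254,261) and the carton at (322,252). The scene view agrees, with the card facing the robot.

```bash
python3 - <<'E'
from h import *
for n in("top","scene"):
    W=np.load(n+"0.npy"); px=np.load(n+"0px.npy"); u0,v0=(np.array([176,208]) if n=="top" else (216,190))
    print(n,"table z",np.nanmedian(W[(225 if n=="top" else 250):(235 if n=="top" else 260),(200 if n=="top" else 180):(210 if n=="top" else 190)],(0,1)).round(4))
    P=W.reshape(-1,3)
    c=W[v0-6:v0+7,u0-6:u0+7].reshape(-1,3); c=np.nanmedian(c,0); print("stand about",c.round(3))
    near=(np.hypot(P[:,0]-c[0],P[:,1]-c[1])<.09)
    def rect(m,name):
        Q=P[m]; 
        if len(Q)<5: print(name,len(Q)); return
        (x,y),(w,h),a=cv2.minAreaRect(Q[:,:2].astype(np.float32)*1000); print(name,len(Q),np.round([x,y,w,h,a],1),"z",np.nanpercentile(Q[:,2],[5,50,95]).round(4))
    rect(near&(P[:,2]>.015)&(P[:,2]<.03),"stand top")
    rect(near&(P[:,2]>.045)&(P[:,2]<.1),"holder hi"); rect(near&(P[:,2]>.073)&(P[:,2]<.1),"holder top")
    r=W[184,254:] if n=="top" else None
    rk=W[187,368] if n=="top" else W[257,314]; print("block",rk)
    b=np.hypot(P[:,0]-rk[0],P[:,1]-rk[1])<.05
    rect(b&(P[:,2]>.1)&(P[:,2]<.125),"block top")
    s=(np.abs(P[:,0]-rk[0]-.05)<.2)&(P[:,1]>rk[1]-.06)&(P[:,1]<rk[1]+.32)
    rect(s&(P[:,2]>.063)&(P[:,2]<.078)&(P[:,0]>.3),"shelf top+rail")
    rect(s&(P[:,2]>.05)&(P[:,2]<.078)&(P[:,0]>.3),"shelf all")
W=np.load("top0.npy")
for u in range(258,362,12): print(u,[tuple(np.round(W[v,u]*1000).astype(int)) for v in range(174,196)][2:20:1])
c=ctrl.camera("top"); print(c["fx"],c["rvec"],c["tvec"])
px=c["pixels"]; cv2.imwrite("pics/c1.png",cv2.resize(px[165:225,140:390],None,fx=3.2,fy=3.2,interpolation=cv2.INTER_CUBIC)*1)
E
```

```text
top table z [ 4.369e-01  2.188e-01 -4.000e-04]
stand about [0.482 0.279 0.031]
stand top 547 [485.  285.5  44.3 100.9   5.2] z [0.0183 0.0216 0.0257]
holder hi 190 [485.1 284.8  10.4  69.8   5.4] z [0.051  0.0799 0.0828]
holder top 155 [485.  284.8  10.3  69.8   5.5] z [0.0776 0.0806 0.0829]
block [ 0.52192414 -0.14221362  0.11406741]
block top 228 [ 524.1 -137.2   51.1   23.    85.2] z [0.1018 0.1117 0.1146]
shelf top+rail 5954 [594.3 -33.5 270.2 156.   86.5] z [0.0666 0.0694 0.0723]
shelf all 6525 [594.3 -33.5 270.2 156.   86.5] z [0.0543 0.0692 0.0722]
scene table z [0.2916 0.1117 0.0011]
stand about [0.484 0.275 0.033]
stand top 233 [486.5 284.4  46.4 105.7   5.7] z [0.0161 0.0226 0.0274]
holder hi 170 [486.9 283.3  11.4  73.7   5.4] z [0.047  0.069  0.0836]
holder top 69 [486.9 283.3  11.4  71.8   5.4] z [0.0742 0.0815 0.0843]
block [ 0.51318554 -0.1599012   0.10702547]
block top 174 [ 525.1 -140.5   52.9   23.2   84.1] z [0.1012 0.1127 0.1154]
shelf top+rail 2976 [595.9 -34.2 272.9 156.7  86.6] z [0.0669 0.0712 0.0742]
shelf all 3417 [547.6 -61.2 332.6 249.9  86.6] z [0.0564 0.
[... 6838 characters left out ...]
nt64(543), np.int64(-124), np.int64(69)), (np.int64(540), np.int64(-124), np.int64(70)), (np.int64(538), np.int64(-123), np.int64(70)), (np.int64(535), np.int64(-123), np.int64(72)), (np.int64(528), np.int64(-115), np.int64(103)), (np.int64(526), np.int64(-115), np.int64(102)), (np.int64(523), np.int64(-114), np.int64(105)), (np.int64(522), np.int64(-115), np.int64(101)), (np.int64(525), np.int64(-125), np.int64(64)), (np.int64(522), np.int64(-124), np.int64(67)), (np.int64(520), np.int64(-123), np.int64(68)), (np.int64(518), np.int64(-124), np.int64(65)), (np.int64(516), np.int64(-123), np.int64(67))]
415.2763645699514 [ 2.15626263 -2.15328028  0.19962496] [0.0811492  0.52988485 0.92179774]
```

View pics/c1.png

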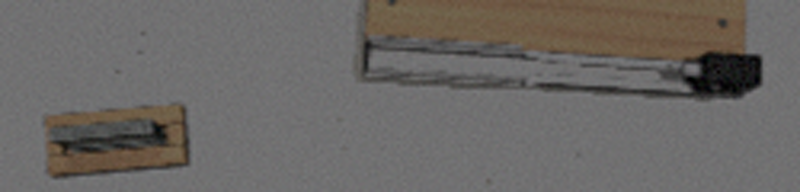

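```bash
cat > rail.py <<'E'
from h import *
def stats(P,o,yaw):
    c,s=np.cos(yaw),np.sin(yaw); d=P[:,:2]-o
    return np.c_[d[:,0]*c+d[:,1]*s,-d[:,0]*s+d[:,1]*c,P[:,2]]*[1000,1000,1000]
E
python3 - <<'E'
from rail import *
yaw=np.radians(-3.5); o=np.array([.5307,-.0284])
for n in("top","scene"):
    Q=stats(np.load(n+"0.npy").reshape(-1,3),o,yaw); Q=Q[(abs(Q[:,0])<170)&(abs(Q[:,1])<160)]
    x,y,z=Q.T
    print(n)
    for a,b in((25,75),(75,128)):
        m=(y>a)&(y<b); print(" bay",a,b,[(k,len(zz),*np.round(np.percentile(zz,[10,50,90]))) for k in range(-16,20,2) for zz in [z[m&(x>=k)&(x<k+2)&(z>30)]] if len(zz)>3])
    m=(z>85)&(abs(x)<20)&(y<-97); print(" block x",np.percentile(x[m],[0,2,98,100]).round(1),"y",np.percentile(y[m],[0,2,98,100]).round(1))
    m=(z>85)&(abs(x)<20)&(y<-60)&(y>-93); print(" plunger",m.sum(),x[m].mean() if m.any() else 0, y[m].max() if m.any() else 0)
    m=(z>60)&(z<80)&(x>20)&(x<135); print(" shelf y",np.percentile(y[m],[0,.2,1,99,99.8,100]).round(1))
    for lo in(-120,-60,0,60,100):
        m=(z>60)&(z<80)&(y>lo)&(y<lo+20); print("  shelf x at",lo,np.percentile(x[m],[0,1,99,100]).round(1), "ends")
    for s in(0,1):
        b=[]
        for k in range(-120,130,10):
            m=(z>63)&(z<80)&(y>k)&(y<k+10)
            if m.sum()>5:b.append((k+5,x[m].max() if s else x[m].min()))
        b=np.array(b); p=np.polyfit(b[:,0],b[:,1],1); print("  edge fit",s,"slope deg",np.degrees(p[0]).round(2),p[1].round(1))
E
```

```text
top
 bay 25 75 [(-14, 19, np.float64(70.0), np.float64(71.0), np.float64(73.0)), (-12, 15, np.float64(68.0), np.float64(70.0), np.float64(72.0)), (-10, 17, np.float64(66.0), np.float64(67.0), np.float64(69.0)), (-8, 4, np.float64(64.0), np.float64(65.0), np.float64(67.0)), (-6, 12, np.float64(53.0), np.float64(54.0), np.float64(56.0)), (-4, 19, np.float64(51.0), np.float64(54.0), np.float64(55.0)), (-2, 18, np.float64(52.0), np.float64(54.0), np.float64(55.0)), (0, 20, np.float64(52.0), np.float64(53.0), np.float64(55.0)), (2, 22, np.float64(52.0), np.float64(54.0), np.float64(55.0)), (4, 19, np.float64(52.0), np.float64(54.0), np.float64(56.0)), (6, 19, np.float64(53.0), np.float64(54.0), np.float64(56.0)), (8, 40, np.float64(54.0), np.float64(64.0), np.float64(69.0)), (10, 24, np.float64(67.0), np.float64(70.0), np.float64(72.0)), (12, 24, np.float64(68.0), np.float64(72.0), np.float64(74.0)), (14, 13, np.float64(70.0), np.float64(72.0), np.float64(74.0)), (16, 18, np.float64(67.0), np.float64(69.0), np.float64(72.0)), (18, 19, np.float64(68.0), np.float64(70.0), np.float64(71.0))]
[... 2906 characters left out ...]
float64(71.0), np.float64(73.0)), (14, 15, np.float64(70.0), np.float64(73.0), np.float64(74.0)), (16, 5, np.float64(72.0), np.float64(73.0), np.float64(75.0)), (18, 7, np.float64(71.0), np.float64(73.0), np.float64(74.0))]
 block x [-10.6 -10.2  11.3  13.2] y [-138.5 -137.9  -99.7  -97.7]
 plunger 9 0.4003500346534315 -84.02188467320838
 shelf y [-138.2 -137.9 -137.2  129.3  132.1  134.7]
  shelf x at -120 [ -9.6  -9.3 141.8 142.9] ends
  shelf x at -60 [-10.6  -9.7 105.7 109.4] ends
  shelf x at 0 [-11.1  -9.5 140.7 142.5] ends
  shelf x at 60 [-12.5  -9.8 141.6 143.7] ends
  shelf x at 100 [-12.9 -11.5 109.1 112.2] ends
  edge fit 0 slope deg -0.64 -10.7
  edge fit 1 slope deg -1.08 121.3
```

```bash
cat > go.py <<'E'
from h import *; import sys
from scipy.spatial.transform import Rotation as Ro
def go(target,yaw,show=True):
    """cm shift in tool axes and deg rotvec to reach target (TCP) with tool y along world yaw(deg), z down"""
    s=ctrl.observe(); w,x,y,z=s["tcp_rot"]; R=Ro.from_quat([x,y,z,w])
    a=np.radians(yaw); G=Ro.from_matrix(np.array([[-np.sin(a),np.cos(a),0],[np.cos(a),np.sin(a),0],[0,0,-1]]).T)
    print("t",round(s["time"],2),"tcp",np.round(s["eef_pos"],4),"shift cm",(R.inv().apply(np.array(target)-s["eef_pos"])*100).round(2),"turn",np.degrees((R.inv()*G).as_rotvec()).round(2),"F",np.round(s["force"],1),"w",round(s["gripper_width"],4),"g",np.round(s["grip_force"],1))
if __name__=="__main__": go([float(v) for v in sys.argv[1:4]],float(sys.argv[4]))
E
python3 -m pendant '[{"rz":7},{"rz":7},{"rz":7},{"rz":7},{"rz":7},{"rz":7},{"rz":7},{"rz":7}]'
python3 go.py .485 .285 .14 5.4
```

```text
t 0.15 tcp [0.2315 0.5258 0.2476] shift cm [-32.91 -11.81  10.77] turn [-8.000e-02  4.000e-02  6.083e+01] F [0.2 0.3 0.3] w 0.0852 g 0.0schema error: expected keys x, y, z, rx, ry, rz, grip
```

```bash
python3 -m pendant '[{"x":0,"y":0,"z":0,"rx":0,"ry":0,"rz":7,"grip":8.5},{"x":0,"y":0,"z":0,"rx":0,"ry":0,"rz":7,"grip":8.5},{"x":0,"y":0,"z":0,"rx":0,"ry":0,"rz":7,"grip":8.5},{"x":0,"y":0,"z":0,"rx":0,"ry":0,"rz":7,"grip":8.5},{"x":0,"y":0,"z":0,"rx":0,"ry":0,"rz":7,"grip":8.5},{"x":0,"y":0,"z":0,"rx":0,"ry":0,"rz":7,"grip":8.5},{"x":0,"y":0,"z":0,"rx":0,"ry":0,"rz":7,"grip":8.5},{"x":0,"y":0,"z":0,"rx":0,"ry":0,"rz":7,"grip":8.5}]'
python3 go.py .485 .285 .14 5.4
```

```text
time: 0.82
eef_pos: [0.2316, 0.526, 0.2479]
tcp_rot: [0.0, 0.644, 0.765, -0.0]
force: [-0.3, -0.2, -0.3]
gripper_width: 0.0845
grip_force: 0.0
t 0.82 tcp [0.2316 0.526  0.2479] shift cm [-28.09  20.83  10.8 ] turn [-0.03  0.04  4.49] F [-0.3 -0.2 -0.3] w 0.0845 g 0.0
```

```bash
python3 -m pendant '[{"x":-2.8,"y":2.1,"z":1.0,"rx":0,"ry":0,"rz":0,"grip":8},{"x":-2.8,"y":2.1,"z":1.0,"rx":0,"ry":0,"rz":0,"grip":7},{"x":-2.8,"y":2.1,"z":1.0,"rx":0,"ry":0,"rz":0,"grip":6},{"x":-2.8,"y":2.1,"z":1.0,"rx":0,"ry":0,"rz":0,"grip":5},{"x":-2.8,"y":2.1,"z":1.0,"rx":0,"ry":0,"rz":0,"grip":5},{"x":-2.8,"y":2.1,"z":1.0,"rx":0,"ry":0,"rz":0,"grip":5},{"x":-2.8,"y":2.1,"z":1.0,"rx":0,"ry":0,"rz":0,"grip":5},{"x":-2.8,"y":2.1,"z":1.0,"rx":0,"ry":0,"rz":0,"grip":5}]'
python3 go.py .485 .285 .14 5.4
```

```text
time: 1.48
eef_pos: [0.4376, 0.3342, 0.1676]
tcp_rot: [-0.0, 0.641, 0.767, -0.0]
force: [-0.1, 0.4, -0.2]
gripper_width: 0.0501
grip_force: 0.0
t 1.48 tcp [0.4376 0.3342 0.1676] shift cm [-5.69  3.79  2.76] turn [-0.02  0.    4.84] F [-0.1  0.4 -0.2] w 0.0501 g 0.0
```

```bash
python3 -m pendant '[{"x":-2.8,"y":1.9,"z":1.0,"rx":0,"ry":0,"rz":0,"grip":5},{"x":-2.8,"y":1.9,"z":1.0,"rx":0,"ry":0,"rz":0,"grip":5},{"x":0,"y":0,"z":0,"rx":0,"ry":0,"rz":4.8,"grip":5},{"x":0,"y":0,"z":0,"rx":0,"ry":0,"rz":0,"grip":5},{"x":0,"y":0,"z":0,"rx":0,"ry":0,"rz":0,"grip":5},{"x":0,"y":0,"z":0,"rx":0,"ry":0,"rz":0,"grip":5}]'
python3 go.py .485 .285 .062 5.4
```

```text
time: 1.98
eef_pos: [0.4837, 0.2879, 0.1485]
tcp_rot: [-0.0, 0.672, 0.741, 0.0]
force: [-0.1, -0.2, 1.0]
gripper_width: 0.0501
grip_force: 0.0
t 1.98 tcp [0.4837 0.2879 0.1485] shift cm [-0.31  0.1   8.65] turn [-0.01 -0.02  0.18] F [-0.1 -0.2  1. ] w 0.0501 g 0.0
```

```bash
python3 -m pendant '[{"x":-0.3,"y":0.1,"z":1.6,"rx":0,"ry":0,"rz":0.2,"grip":5},{"x":0,"y":0,"z":2,"rx":0,"ry":0,"rz":0,"grip":5},{"x":0,"y":0,"z":2,"rx":0,"ry":0,"rz":0,"grip":5},{"x":0,"y":0,"z":2,"rx":0,"ry":0,"rz":0,"grip":5},{"x":0,"y":0,"z":1,"rx":0,"ry":0,"rz":0,"grip":5},{"x":0,"y":0,"z":0,"rx":0,"ry":0,"rz":0,"grip":5},{"x":0,"y":0,"z":0,"rx":0,"ry":0,"rz":0,"grip":5}]'
python3 go.py .485 .285 .062 5.4
```

```text
time: 2.57
eef_pos: [0.4848, 0.285, 0.0625]
tcp_rot: [-0.0, 0.673, 0.739, -0.0]
force: [0.7, 0.1, 0.6]
gripper_width: 0.0498
grip_force: 0.0
t 2.57 tcp [0.4848 0.285  0.0625] shift cm [0.   0.02 0.05] turn [-0.04  0.01 -0.07] F [0.7 0.1 0.6] w 0.0498 g 0.0
```

```bash
python3 -m pendant '[{"x":0,"y":0,"z":0,"rx":0,"ry":0,"rz":0,"grip":3},{"x":0,"y":0,"z":0,"rx":0,"ry":0,"rz":0,"grip":2},{"x":0,"y":0,"z":0,"rx":0,"ry":0,"rz":0,"grip":1.4},{"x":0,"y":0,"z":0,"rx":0,"ry":0,"rz":0,"grip":1},{"x":0,"y":0,"z":0,"rx":0,"ry":0,"rz":0,"grip":0.5},{"x":0,"y":0,"z":0,"rx":0,"ry":0,"rz":0,"grip":0.5},{"x":0,"y":0,"z":0,"rx":0,"ry":0,"rz":0,"grip":0.5},{"x":0,"y":0,"z":0,"rx":0,"ry":0,"rz":0,"grip":0.5}]' 50
python3 go.py .485 .285 .062 5.4
```

```text
time: 3.23
eef_pos: [0.4865, 0.2848, 0.0634]
tcp_rot: [0.0, 0.674, 0.739, 0.001]
force: [-0.2, 0.3, 5.8]
gripper_width: 0.0097
grip_force: 49.5
t 3.23 tcp [0.4865 0.2848 0.0634] shift cm [ 0.03 -0.15  0.14] turn [ 0.13 -0.05 -0.17] F [-0.2  0.3  5.8] w 0.0097 g 49.5
```

```bash
python3 -m pendant '[{"x":0,"y":0,"z":-1,"rx":0,"ry":0,"rz":0,"grip":0.5},{"x":0,"y":0,"z":-1.5,"rx":0,"ry":0,"rz":0,"grip":0.5},{"x":0,"y":0,"z":-2,"rx":0,"ry":0,"rz":0,"grip":0.5},{"x":0,"y":0,"z":-3,"rx":0,"ry":0,"rz":0,"grip":0.5},{"x":0,"y":0,"z":-3,"rx":0,"ry":0,"rz":0,"grip":0.5},{"x":0,"y":0,"z":-3,"rx":0,"ry":0,"rz":0,"grip":0.5},{"x":0,"y":0,"z":0,"rx":0,"ry":0,"rz":4,"grip":0.5},{"x":0,"y":0,"z":0,"rx":0,"ry":0,"rz":4.8,"grip":0.5}]'
python3 go.py .5358 .0487 .18 -3.5
```

```text
time: 3.9
eef_pos: [0.4866, 0.2849, 0.2002]
tcp_rot: [0.001, 0.73, 0.683, 0.002]
force: [0.8, 0.5, -1.2]
gripper_width: 0.0094
grip_force: 49.6
t 3.9 tcp [0.4866 0.2849 0.2002] shift cm [-23.25   6.45   2.  ] turn [ 0.22 -0.12 -0.27] F [ 0.8  0.5 -1.2] w 0.0094 g 49.6
```

```bash
python3 -m pendant '[{"x":-2.2,"y":0.6,"z":0,"rx":0,"ry":0,"rz":0,"grip":0.5},{"x":-3.1,"y":0.9,"z":0,"rx":0,"ry":0,"rz":0,"grip":0.5},{"x":-3.1,"y":0.9,"z":0,"rx":0,"ry":0,"rz":0,"grip":0.5},{"x":-3.1,"y":0.8,"z":0,"rx":0,"ry":0,"rz":0,"grip":0.5},{"x":-3.1,"y":0.8,"z":0,"rx":0,"ry":0,"rz":0,"grip":0.5},{"x":-3.1,"y":0.8,"z":0,"rx":0,"ry":0,"rz":0,"grip":0.5},{"x":-3.0,"y":0.8,"z":0,"rx":0,"ry":0,"rz":0,"grip":0.5},{"x":-2.5,"y":0.8,"z":0,"rx":0,"ry":0,"rz":0,"grip":0.5}]'
python3 -m pendant '[{"x":0,"y":0,"z":0,"rx":0,"ry":0,"rz":0,"grip":0.5},{"x":0,"y":0,"z":0,"rx":0,"ry":0,"rz":0,"grip":0.5},{"x":0,"y":0,"z":0,"rx":0,"ry":0,"rz":0,"grip":0.5}]' >/dev/null
python3 go.py .5358 .0487 .15 -3.5
python3 - <<'E'
from h import *
for n in("scene","top"):
    c=ctrl.camera(n); np.save(n+"1.npy",cloud(c)); cv2.imwrite(f"pics/{n}1.png",c["pixels"])
    P=np.load(n+"1.npy").reshape(-1,3)
    e=ctrl.observe()["eef_pos"]
    for lo,hi in((-.055,-.035),(-.035,-.012),(-.012,.02)):
        m=(np.hypot(P[:,0]-e[0],P[:,1]-e[1])<.06)&(P[:,2]>e[2]+lo)&(P[:,2]<e[2]+hi); Q=P[m]
        if len(Q)>8:
            r=cv2.minAreaRect(Q[:,:2].astype(np.float32)*1000); print(n,lo,len(Q),np.round(r[0]+r[1]+(r[2],),1),"z",np.percentile(Q[:,2],[2,98]).round(3))
    cv2.imwrite(f"pics/{n}1c.png",cv2.resize(c["pixels"][120:280,220:400] if n=="scene" else c["pixels"][110:230,220:400],None,fx=3,fy=3,interpolation=cv2.INTER_CUBIC))
E
```

```text
time: 4.57
eef_pos: [0.5342, 0.0468, 0.1974]
tcp_rot: [-0.0, 0.729, 0.684, -0.001]
force: [-0.2, -0.2, -0.9]
gripper_width: 0.0089
grip_force: 49.6
t 4.82 tcp [0.5343 0.0492 0.1972] shift cm [-0.04  0.16  4.72] turn [-0.07 -0.03 -0.08] F [-0.1  0.3 -0.8] w 0.0095 g 49.5
scene -0.055 96 [530.4  47.8  11.9  69.6   3.1] z [0.143 0.162]
scene -0.035 94 [528.9  46.8  13.4  69.3   1.8] z [0.163 0.184]
scene -0.012 185 [530.7  44.9  36.9  62.2  28. ] z [0.186 0.217]
top -0.055 17 [531.   80.7  12.8   5.2  59.9] z [0.143 0.162]
top -0.035 14 [5.308e+02 7.960e+01 2.400e+00 8.800e+00 5.000e-01] z [0.163 0.185]
top -0.012 18 [532.9  82.6  10.1   6.6  47.1] z [0.188 0.215]
```

View pics/scene1c.png

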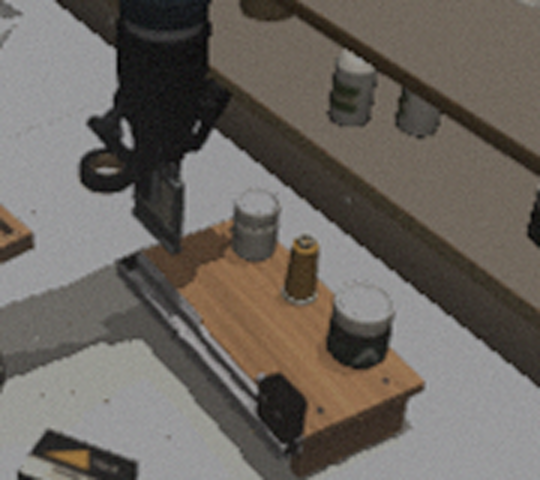

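The scene crop shows the holder hanging upright in the jaws at about (160,215), over the bay end of the rail at (130,265). The plunger and end block are near (275,400).

```bash
python3 - <<'E'
from rail import *
e=ctrl.observe()["eef_pos"]
def front(P,c,zl,zh,yaw):
    Q=stats(P,np.array(c),np.radians(yaw)); m=(abs(Q[:,0])<14)&(abs(Q[:,1])<40)&(Q[:,2]>zl)&(Q[:,2]<zh); Q=Q[m]
    f=Q[Q[:,0]<0]; 
    for _ in range(4):
        A=np.c_[np.ones(len(f)),f[:,1],f[:,2]-(zl+zh)/2]; p,*_=np.linalg.lstsq(A,f[:,0],rcond=None); r=f[:,0]-A@p; f=f[abs(r)<1.5*max(r.std(),.6)]
    print(len(f),"x0 %.2f yaw %.2f tilt %.2f"%(p[0],-np.degrees(p[1]),np.degrees(p[2])),"y",np.percentile(Q[:,1],[0,3,97,100]).round(1),"z",np.percentile(Q[:,2],[0,2,98,100]).round(1),"topx",np.percentile(Q[:,0],[2,98]).round(1))
for n in("scene",):
    front(np.load(n+"0.npy").reshape(-1,3),[.4865,.2848],30,75,5.4)
    front(np.load(n+"1.npy").reshape(-1,3),e[:2],e[2]*1000-35,e[2]*1000-12,-3.5)
    front(np.load(n+"1.npy").reshape(-1,3),e[:2],e[2]*1000-70,e[2]*1000-40,-3.5)
    # end block front face & plate
    Q=stats(np.load(n+"0.npy").reshape(-1,3),np.array([.531,-.0292]),np.radians(-3.5))
    f=Q[(Q[:,0]<-5)&(Q[:,0]>-20)&(Q[:,1]<-100)&(Q[:,1]>-130)&(Q[:,2]>78)&(Q[:,2]<108)]; print("block front x",np.median(f[:,0]),len(f))
    f=Q[(Q[:,0]<-5)&(Q[:,0]>-20)&(Q[:,1]>25)&(Q[:,1]<125)&(Q[:,2]>40)&(Q[:,2]<68)]; print("rail front x",np.percentile(f[:,0],[10,50,90]),len(f))
E
```

```text
85 x0 -2.27 yaw -0.22 tilt -0.81 y [-38.4 -36.8  32.1  35.3] z [30.3 31.5 73.3 74.3] topx [-5.2  3.9]
49 x0 -3.45 yaw 1.18 tilt 6.46 y [-37.6 -37.2  30.   31.6] z [162.5 163.  183.8 184.1] topx [-7.3  2.7]
43 x0 -4.16 yaw -0.73 tilt 9.93 y [-36.5 -35.1  32.5  34.1] z [140.4 141.7 155.7 156.5] topx [-7.   4.2]
block front x -9.047329861087286 68
rail front x [-9.69675277 -8.70151185 -7.73788387] 80
```

```bash
python3 -m pendant '[{"x":0,"y":0.17,"z":1.5,"rx":0,"ry":0,"rz":0,"grip":0.5},{"x":0,"y":0,"z":2,"rx":0,"ry":0,"rz":0,"grip":0.5},{"x":0,"y":0,"z":2,"rx":0,"ry":0,"rz":0,"grip":0.5},{"x":0,"y":0,"z":0,"rx":0,"ry":0,"rz":0,"grip":0.5},{"x":0,"y":0,"z":0,"rx":0,"ry":0,"rz":0,"grip":0.5}]'
python3 go.py .5358 .0487 .1114 -3.5
python3 - <<'E'
from h import *
c=ctrl.camera("scene"); W=cloud(c); np.save("scene2.npy",W); cv2.imwrite("pics/s2.png",cv2.resize(c["pixels"][170:270,240:360],None,fx=5,fy=5,interpolation=cv2.INTER_CUBIC))
E
```

```text
time: 5.33
eef_pos: [0.5351, 0.0498, 0.1416]
tcp_rot: [-0.001, 0.728, 0.685, -0.001]
force: [-0.1, -0.0, 0.2]
gripper_width: 0.0095
grip_force: 49.5
t 5.33 tcp [0.5351 0.0498 0.1416] shift cm [-0.11  0.08  3.02] turn [-0.18 -0.    0.03] F [-0.1 -0.   0.2] w 0.0095 g 49.5
```

View pics/s2.png

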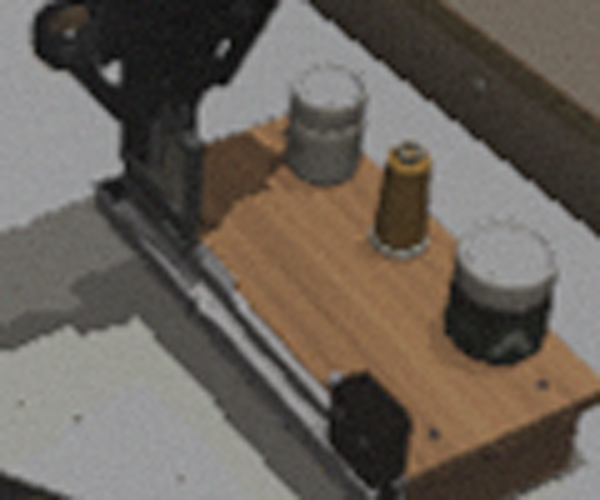

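The holder's near edge, at about (190,240), sits over the channel. I'll lower it gently and watch the force.

```bash
python3 -m pendant '[{"x":-0.1,"y":0.08,"z":0.5,"rx":0,"ry":0,"rz":0,"grip":0.5},{"x":0,"y":0,"z":0.5,"rx":0,"ry":0,"rz":0,"grip":0.5},{"x":0,"y":0,"z":0.5,"rx":0,"ry":0,"rz":0,"grip":0.5},{"x":0,"y":0,"z":0.3,"rx":0,"ry":0,"rz":0,"grip":0.5},{"x":0,"y":0,"z":0,"rx":0,"ry":0,"rz":0,"grip":0.5},{"x":0,"y":0,"z":0,"rx":0,"ry":0,"rz":0,"grip":0.5}]'
python3 go.py .5358 .0487 .1114 -3.5
python3 -m pendant '[{"x":0,"y":0,"z":0.3,"rx":0,"ry":0,"rz":0,"grip":0.5},{"x":0,"y":0,"z":0.3,"rx":0,"ry":0,"rz":0,"grip":0.5},{"x":0,"y":0,"z":0.2,"rx":0,"ry":0,"rz":0,"grip":0.5},{"x":0,"y":0,"z":0,"rx":0,"ry":0,"rz":0,"grip":0.5},{"x":0,"y":0,"z":0,"rx":0,"ry":0,"rz":0,"grip":0.5}]' >/dev/null
python3 go.py .5358 .0487 .1114 -3.5
```

```text
time: 5.88
eef_pos: [0.5371, 0.0477, 0.1241]
tcp_rot: [-0.0, 0.729, 0.685, -0.0]
force: [0.1, -0.5, -0.5]
gripper_width: 0.0094
grip_force: 49.5
t 5.88 tcp [0.5371 0.0477 0.1241] shift cm [ 0.09 -0.14  1.27] turn [-0.03 -0.   -0.07] F [ 0.1 -0.5 -0.5] w 0.0094 g 49.5
t 6.3 tcp [0.5372 0.0478 0.1161] shift cm [ 0.08 -0.15  0.47] turn [-0.02 -0.01 -0.07] F [ 0.4 -0.6  0.5] w 0.0093 g 49.5
```

```bash
python3 -m pendant '[{"x":0,"y":0,"z":0.2,"rx":0,"ry":0,"rz":0,"grip":0.5},{"x":0,"y":0,"z":0.15,"rx":0,"ry":0,"rz":0,"grip":0.5},{"x":0,"y":0,"z":0.0,"rx":0,"ry":0,"rz":0,"grip":0.5},{"x":0,"y":0,"z":0,"rx":0,"ry":0,"rz":0,"grip":0.5}]' >/dev/null
python3 go.py .5358 .0487 .1114 -3.5
python3 - <<'E'
from h import *
c=ctrl.camera("scene"); W=cloud(c); np.save("scene3.npy",W); cv2.imwrite("pics/s3.png",cv2.resize(c["pixels"][170:270,240:360],None,fx=5,fy=5,interpolation=cv2.INTER_CUBIC))
E
```

```text
t 6.63 tcp [0.5373 0.0478 0.1127] shift cm [ 0.08 -0.15  0.13] turn [-0.01 -0.01 -0.07] F [ 0.8 -0.4 -0.9] w 0.0093 g 49.5
```

View pics/s3.png

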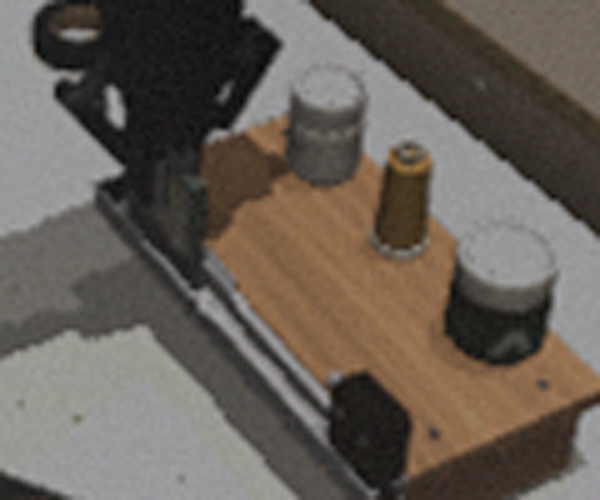

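The foot is in the channel with no side force. I'll slide towards the mouth.

```bash
python3 -m pendant '[{"x":-0.8,"y":0,"z":0,"rx":0,"ry":0,"rz":0,"grip":0.5},{"x":-0.8,"y":0,"z":0,"rx":0,"ry":0,"rz":0,"grip":0.5},{"x":-0.8,"y":0,"z":0,"rx":0,"ry":0,"rz":0,"grip":0.5},{"x":-0.6,"y":0,"z":0,"rx":0,"ry":0,"rz":0,"grip":0.5},{"x":0,"y":0,"z":0,"rx":0,"ry":0,"rz":0,"grip":0.5},{"x":0,"y":0,"z":0,"rx":0,"ry":0,"rz":0,"grip":0.5}]' >/dev/null
python3 go.py .5358 .0487 .1114 -3.5
python3 -m pendant '[{"x":-0.6,"y":0,"z":0,"rx":0,"ry":0,"rz":0,"grip":0.5},{"x":-0.6,"y":0,"z":0,"rx":0,"ry":0,"rz":0,"grip":0.5},{"x":-0.6,"y":0,"z":0,"rx":0,"ry":0,"rz":0,"grip":0.5},{"x":-0.6,"y":0,"z":0,"rx":0,"ry":0,"rz":0,"grip":0.5},{"x":0,"y":0,"z":0,"rx":0,"ry":0,"rz":0,"grip":0.5}]' >/dev/null
python3 go.py .5358 .0487 .1114 -3.5
```

```text
t 7.18 tcp [0.5355 0.0172 0.1128] shift cm [ 3.15 -0.17  0.15] turn [ 0.   -0.02 -0.14] F [-0.1  0.2 -0.4] w 0.0094 g 49.5
t 7.6 tcp [ 0.534  -0.0073  0.1128] shift cm [ 5.6  -0.18  0.14] turn [ 0.    0.03 -0.14] F [ 1.   0.3 -0.5] w 0.0094 g 49.5
```

```bash
for i in 1; do python3 -m pendant '[{"x":-0.8,"y":0,"z":0,"rx":0,"ry":0,"rz":-0.1,"grip":0.5},{"x":-0.8,"y":0,"z":0,"rx":0,"ry":0,"rz":0,"grip":0.5},{"x":-0.8,"y":0,"z":0,"rx":0,"ry":0,"rz":0,"grip":0.5},{"x":-0.8,"y":0,"z":0,"rx":0,"ry":0,"rz":0,"grip":0.5},{"x":-0.8,"y":0,"z":0,"rx":0,"ry":0,"rz":0,"grip":0.5},{"x":0,"y":0,"z":0,"rx":0,"ry":0,"rz":0,"grip":0.5}]' 80 >/dev/null; done
python3 go.py .5358 .0487 .1114 -3.5
python3 -m pendant '[{"x":-0.6,"y":0,"z":0,"rx":0,"ry":0,"rz":0,"grip":0.5},{"x":-0.6,"y":0,"z":0,"rx":0,"ry":0,"rz":0,"grip":0.5},{"x":-0.6,"y":0,"z":0,"rx":0,"ry":0,"rz":0,"grip":0.5},{"x":-0.6,"y":0,"z":0,"rx":0,"ry":0,"rz":0,"grip":0.5},{"x":0,"y":0,"z":0,"rx":0,"ry":0,"rz":0,"grip":0.5}]' >/dev/null
python3 go.py .5358 .0487 .1114 -3.5
```

```text
t 8.1 tcp [ 0.5316 -0.0478  0.1128] shift cm [ 9.66 -0.19  0.14] turn [ 0.02  0.03 -0.08] F [ 0.   0.1 -1.3] w 0.0091 g 80.4
t 8.52 tcp [ 0.5302 -0.0712  0.1128] shift cm [12.   -0.18  0.14] turn [ 0.01  0.03 -0.03] F [-1.1 -0.6 -0.1] w 0.0089 g 80.4
```

```bash
python3 -m pendant '[{"x":-0.4,"y":0,"z":0,"rx":0,"ry":0,"rz":0,"grip":0.5},{"x":-0.4,"y":0,"z":0,"rx":0,"ry":0,"rz":0,"grip":0.5},{"x":-0.3,"y":0,"z":0,"rx":0,"ry":0,"rz":0,"grip":0.5},{"x":0,"y":0,"z":0,"rx":0,"ry":0,"rz":0,"grip":0.5},{"x":0,"y":0,"z":0,"rx":0,"ry":0,"rz":0,"grip":0.5}]' >/dev/null
python3 go.py .5358 .0487 .1114 -3.5
python3 -m pendant '[{"x":-0.2,"y":0,"z":0,"rx":0,"ry":0,"rz":0,"grip":0.5},{"x":-0.2,"y":0,"z":0,"rx":0,"ry":0,"rz":0,"grip":0.5},{"x":0,"y":0,"z":0,"rx":0,"ry":0,"rz":0,"grip":0.5},{"x":0,"y":0,"z":0,"rx":0,"ry":0,"rz":0,"grip":0.5}]' >/dev/null
python3 go.py .5358 .0487 .1114 -3.5
```

```text
t 8.93 tcp [ 0.5295 -0.0805  0.1128] shift cm [12.94 -0.15  0.16] turn [ 0.01 -0.08  0.04] F [-0.5  2.7 -0.3] w 0.0087 g 80.6
t 9.27 tcp [ 0.5292 -0.0847  0.1128] shift cm [13.35 -0.14  0.15] turn [-0.   -0.05  0.04] F [ 0.3  3.8 -0.2] w 0.009 g 80.6
```

```bash
python3 -m pendant '[{"x":-0.2,"y":0,"z":0,"rx":0,"ry":0,"rz":0,"grip":0.5},{"x":-0.2,"y":0,"z":0,"rx":0,"ry":0,"rz":0,"grip":0.5},{"x":-0.1,"y":0,"z":0,"rx":0,"ry":0,"rz":0,"grip":0.5},{"x":0,"y":0,"z":0,"rx":0,"ry":0,"rz":0,"grip":0.5},{"x":0,"y":0,"z":0,"rx":0,"ry":0,"rz":0,"grip":0.5}]' >/dev/null
python3 go.py .5358 .0487 .1114 -3.5
python3 -m pendant '[{"x":-0.1,"y":0,"z":0,"rx":0,"ry":0,"rz":0,"grip":0.5},{"x":-0.1,"y":0,"z":0,"rx":0,"ry":0,"rz":0,"grip":0.5},{"x":0,"y":0,"z":0,"rx":0,"ry":0,"rz":0,"grip":0.5},{"x":0,"y":0,"z":0,"rx":0,"ry":0,"rz":0,"grip":0.5}]' >/dev/null
python3 go.py .5358 .0487 .1114 -3.5
```

```text
t 9.68 tcp [ 0.5289 -0.0897  0.1128] shift cm [13.85 -0.15  0.16] turn [ 0.01 -0.07  0.04] F [-0.2  5.6  2.2] w 0.0088 g 80.7
t 10.02 tcp [ 0.5289 -0.09    0.1129] shift cm [13.89 -0.13  0.22] turn [ 0.02 -0.27  0.1 ] F [-0.8 10.1  1.9] w 0.0093 g 81.2
```

```bash
python3 -m pendant '[{"x":-0.1,"y":0,"z":0,"rx":0,"ry":0,"rz":0,"grip":0.5},{"x":0,"y":0,"z":0,"rx":0,"ry":0,"rz":0,"grip":0.5},{"x":0,"y":0,"z":0,"rx":0,"ry":0,"rz":0,"grip":0.5},{"x":0,"y":0,"z":0,"rx":0,"ry":0,"rz":0,"grip":0.5}]' >/dev/null
python3 go.py .5358 .0487 .1114 -3.5
python3 - <<'E'
from h import *
a=[]
for n in("scene","top"):
    c=ctrl.camera(n); p=c["pixels"]; p=p[180:280,250:350] if n=="scene" else p[140:220,280:400]
    a.append(cv2.resize(p,(398,398 if n=="scene" else 265),interpolation=cv2.INTER_CUBIC))
a[1]=cv2.copyMakeBorder(a[1],0,133,0,0,cv2.BORDER_CONSTANT); im=np.hstack(a); cv2.imwrite("pics/f.png",cv2.convertScaleAbs(im,alpha=1.6))
E
```

```text
t 10.35 tcp [ 0.5288 -0.0901  0.113 ] shift cm [13.89 -0.12  0.25] turn [ 0.03 -0.38  0.13] F [ 1.4 13.5  3.3] w 0.0089 g 81.4
```

View pics/f.png

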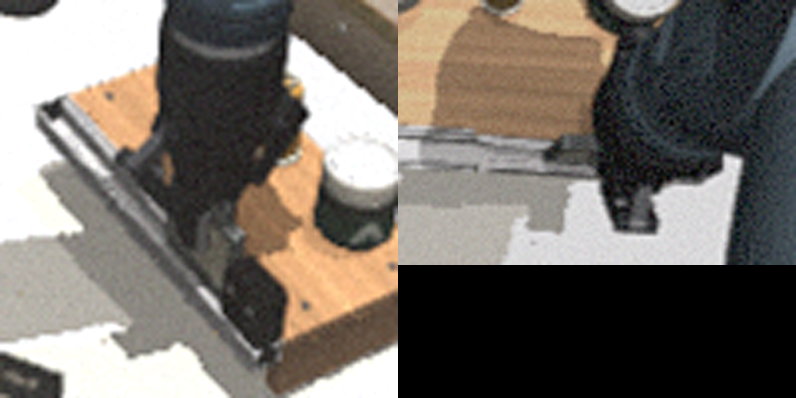

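The picture shows the plate's edge touching the black block at about (235,260), with no plunger visible between them. The force step from 5.6 to 13.5 N with no further travel agrees, so the holder is home and held.

```bash
python3 -c "
from bench import ctrl
print(ctrl.finish_job())"
```

```text
the job is handed in; nothing more can be done
None
```

I handed the job in at about 10 s with the holder seated against the end block, the spring stop pushed in, and the gripper still gripping at about 80 N and pushing at about 13 N; the bystanders were not touched.

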